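# Stack the parts tray over a stored gear wheel

### The job

Lay the larger brass gear wheel flat in the well of the wooden tray on the turntable, then stack the tray with the handle on top of it, feeling gently for the fit until all four corner lugs have dropped fully home in the sockets and it sits flush. Do not force it, let go of it at the end, and leave everything else on the bench where it is.

Things in the scene. Friction and masses are not known exactly. Their poses are not given: they have to be found in the camera images.
- turntable: Round walnut turntable, 208 mm across, 20 mm high, locked; origin at the centre of its underside on the bench. On it a lower oak tray is clamped, 180 mm long (along the turntable's x) by 130 mm wide (y), exactly parallel to these axes but OFF CENTRE by an unmeasured amount, up to 7 mm either way in x and in y: find it by feel (or by eye). The clamp holds against 70 N.
- well (a point): On the turntable's axis (not the lower tray's centre), 31 mm above its origin, level with the floor of the lower tray's open well. The well is 104 mm (x) by 118 mm (y), 39 mm deep, centred on the lower tray, so up to 7 mm off this point in x and y.
- deck (a point): On the turntable's axis (not the lower tray's centre), 70 mm above its origin, level with the lower tray's flat top. The deck at each x end is 38 mm wide and has two square sockets, 16.5 mm wide, 14 mm deep, hardly chamfered, at x = +-71, y = +-46 mm from the lower tray's own centre, itself up to 7 mm off. Keep the force between the two trays below 40 N, knocks included.
- tray: Loose upper oak tray with a walnut bridge handle, 180 (its x) by 130 mm (y), 0.36 to 0.59 kg. Origin under its centre at the lug feet, z up. Lugs 14 by 14 mm, 12 mm long, at x = +-71, y = +-46 mm. Underside 12 mm, rim 42 mm above the origin. Home: origin 58 mm above the turntable's origin; lugs resting on the deck, not home: 70 mm. Fits either way round.
- tray_handle (a point): Centre of the upper tray's handle bar, 76 mm above the tray's origin on its vertical axis. The bar runs along the tray's x, 100 mm long, 14 mm thick (along y, the grip width) and 28 mm tall (62 to 90 mm above the origin), carried on two 10 mm posts at x = +-45 mm.
- large_gear: The larger brass gear wheel, 53 mm across the teeth, 8 mm thick, lying flat, with a round central hub 18 mm across that stands up to 30 mm above the underside; 0.14 kg. Origin at the centre of its underside, z up along the hub.
- large_gear_hub (a point): Point on the larger gear's axis 22 mm above its underside, to grip the 18 mm hub from above.
- small_gear: The smaller brass gear wheel, 35 mm across, same hub; a bystander about 100 mm from the large one (they may have swapped places). Origin at the centre of its underside. Leave it alone.
- tractor: Rusty orange tin tractor, about 85 by 66 mm, 79 mm tall; bystander. Origin at the centre of its underside.
- dish: White porcelain parts dish, 90 mm across, 30 mm high; bystander. Origin at the centre of its underside.
- jar: Amber glass jar with a steel cap, 56 mm across, 75 mm tall; bystander. Origin at the centre of its underside.
Not all that is in view belongs to the job. Leave any blue look-alike of the tray alone. Leave any grey look-alike of the large_gear alone.

How it is judged:
On the way, in this order (a step that is already met when the one before it is completed fails the run):
1. the larger gear lies flat in the well of the lower tray, let go (x of large_gear in the frame of turntable between -0.05 and 0.05 m and y of large_gear in the frame of turntable between -0.055 and 0.055 m and z of large_gear in the frame of turntable below 0.04 m and angle between large_gear's own z axis and vertical below 0.2 rad and contact force between the fingers and large_gear below 0.1 N and linear speed of large_gear below 0.02 m/s), for 0.2 s.
2. the upper tray sits home on the lower tray, lugs in the sockets (x of tray in the frame of turntable between -0.012 and 0.012 m and y of tray in the frame of turntable between -0.012 and 0.012 m and z of tray in the frame of turntable below 0.061 m and angle between tray's own z axis and vertical below 0.025 rad and angle between the x axis of tray and the x axis of turntable, either way round below 0.06 rad), for 0.2 s.
At the end, for the whole second after the job is handed in: Larger gear flat in the lower tray's well (underside under 40 mm above the turntable's origin, tilt < 0.2 rad); upper tray home on it, origin < 61 mm above and within 12 mm in x, y of the turntable's origin, tilt < 0.025, parallel within 0.06 rad; both at rest, released (all of step 2 and x of large_gear in the frame of turntable between -0.05 and 0.05 m and y of large_gear in the frame of turntable between -0.055 and 0.055 m and z of large_gear in the frame of turntable below 0.04 m and angle between large_gear's own z axis and vertical below 0.2 rad and linear speed of each of tray, large_gear below 0.02 m/s and contact force between the fingers and tray below 0.1 N); the robot touches nothing.
It fails at once if the upper tray and the turntable with its lower tray press on each other with more than 40 N (contact force between tray and turntable above 40 N).
It fails at once if the tractor is moved more than 20 mm (distance of tractor from where it was at the start of the episode above 0.02 m).
It fails at once if the dish is moved more than 20 mm (distance of dish from where it was at the start of the episode above 0.02 m).
It fails at once if the jar is moved more than 20 mm (distance of jar from where it was at the start of the episode above 0.02 m).
It fails at once if the small gear is moved more than 20 mm (distance of small_gear from where it was at the start of the episode above 0.02 m).
It also fails if it takes over 72 s, if anything falls off the work surface, if the arm or the gripper's body presses on something with over 40 N, if the wrist force passes 120 N, or if a joint passes its speed limit or range.

### The arm

A 6-joint arm with a two-finger parallel gripper is mounted at the origin on the work surface. World frame = base frame: x ahead of the robot, y to its left, z up, the work surface at z = 0. Lengths are in m, angles in rad, forces in N, time in s.
With the tool pointing down it reaches from about 0.35 to 0.975 m from the base axis. Payload 7.1 kg.
Tool frame: the origin (TCP) lies at the very end of the fingers, on their centre line; the grasp point (between the pads) lies 19 mm behind it; z points along the fingers, y is the line along which they close (so a half turn about z gives the same grasp; the last joint's range is limited). The gripper opens to 88 mm and grips with 3 to 60 N. Pads are 20 mm wide; open, the fingers measure 115 mm over their backs; the gripper's body (75 mm by 178 mm) begins 61 mm behind the grasp point.
Start: joints at [1.29, 0.423, 1.63, -0, 1.089, -0.019], TCP at [0.162, 0.604, 0.223] pointing down, gripper open.
Joint ranges: [-3, 3], [-0.9, 2.11], [0.09, 2.58], [-1.31, 4.45], [0.11, 2.69], [-2.54, 2.54]. Speed limits (rad/s): [2.39, 2.39, 3.01, 3.14, 3.14, 3.14].

### API

Orientations are given as a unit quaternion [x, y, z, w].
In Python, from cell import status, cams, ctrl gives the robot as it stands.
- The arm moves only by the shell command python3 -m creep 'ROWS' [FORCE]. ROWS is JSON, one flat list of numbers, 5 for each row, row after row: the finger opening in mm, from 0 to 87.8, then the shift along the tool's x, y, z in units of 25 mm (1.0 is 25 mm), then the turn about the tool's z in units of 6 degrees (1.0 is 6 degrees). A call has 1 to 20 rows; each row shifts and turns the commanded pose from where the row before left it, along the tool's axes as they then stand; what a row does not reach is not made up. A row lasts 1/12 s, in which the tool goes at most 41.7 mm and 7.16 degrees, less where a joint would pass 70% of its speed; a pose out of reach is approached as far as the arm can. A call is refused whole if a number of a shift passes 1 or a number of a turn 1, either way. A call with a gripper value outside its range is refused whole. The fingers move at their own pace and stop on an object; FORCE is the grip in N (left out, the last holds). Time passes only in rows, so rows that do not move let the fingers close. It gives the time, the measured TCP pose, the force, the opening and the grip force at its end, in the units of the state.
- status.get_obs(): the state, without advancing time (a new reading comes with each control period).
- cams.grab_frame(name): name is "scene" or "top" or "wrist"; returns a dict with "frame" (400x640x3 uint8, blue, green, red), "depth" (400x640 float32, m along the optical axis (not along the pixel's ray), 0 where there is no reading), "fx", "fy", "cx", "cy" (pixels), "dist_coeffs" ([k1, k2, p1, p2, k3] as OpenCV has them; the pictures are not rectified), "rvec" (rotation vector, rad) and "tvec" (3), from world to camera coordinates, as OpenCV has them; the wrist camera has in their place "T_tool_cam" (4x4, takes a point from camera to tool coordinates, whose origin is the TCP and whose axes are the flange's). Camera axes: x right, y down, z forward; pixel columns grow to the right and rows downward; lengths in m; the calibration is good to about 2 mm. A picture is of the moment at which its call begins: read the wrist's pose just before it.
- ctrl.sign_off(): hands the job in; it is judged then, once.
The state is a dict: "time": time; "q": joint angles; "qd": joint speeds; "tau": joint torques, N m; "tool_pos": TCP position; "eef_rot": TCP orientation; "force": force on the tool from outside, world axes, zero at the start; "moment": the same for the moment, N m; "gripper_width": opening from 0.0 (shut) to 1.0 (fully open); "finger_force": force on a finger pad.
Only numpy, scipy, OpenCV 4.12 (cv2) and the standard library are available. Lean on these libraries where they do the work, as an engineer would, in place of code of your own. Each camera call takes 0.05 s, during which the arm holds its last target. There are 200 camera calls.

## Working session

There is one attempt and no reset: what is moved stays moved. The work goes in short steps, Python scripts to look and compute and a shell command to move; the robot and the scene stay as the last step left them, time stands still between calls to the robot, and variables do not carry over. Pictures are saved under pics/ and viewed, at most 10 in all, crops included, and the job is handed in when it is done.

```bash
ls; mkdir -p pics
cat > h.py <<'E'
import numpy as np, cv2
from cell import status, cams, ctrl
from scipy.spatial.transform import Rotation as R
def grab(name):
    o=status.get_obs(); f=cams.grab_frame(name)
    K=np.array([[f['fx'],0,f['cx']],[0,f['fy'],f['cy']],[0,0,1.]]); D=np.array(f['dist_coeffs'],float)
    if name=='wrist':
        T=np.eye(4); T[:3,:3]=R.from_quat(o['eef_rot']).as_matrix(); T[:3,3]=o['tool_pos']
        M=T@np.array(f['T_tool_cam'])
    else:
        r=cv2.Rodrigues(np.array(f['rvec'],float))[0]; M=np.eye(4); M[:3,:3]=r.T; M[:3,3]=-r.T@np.array(f['tvec'],float).ravel()
    return dict(im=f['frame'],d=f['depth'],K=K,D=D,M=M,o=o)
def ray(g,uv,z):
    p=cv2.undistortPoints(np.array(uv,float).reshape(-1,1,2),g['K'],g['D']).reshape(-1,2)
    d=np.c_[p,np.ones(len(p))]@g['M'][:3,:3].T; c=g['M'][:3,3]
    return c+d*((z-c[2])/d[:,2])[:,None]
def cloud(g):
    h,w=g['d'].shape; u,v=np.meshgrid(np.arange(w),np.arange(h))
    p=cv2.undistortPoints(np.stack([u,v],-1).reshape(-1,1,2).astype(float),g['K'],g['D']).reshape(-1,2)
    P=np.c_[p,np.ones(len(p))]*g['d'].reshape(-1,1)
    P=P@g['M'][:3,:3].T+g['M'][:3,3]; P[g['d'].ravel()==0]=np.nan
    return P.reshape(h,w,3)
E
python3 - <<'E'
from h import *
for n in ('top','scene'):
    g=grab(n); cv2.imwrite(f'pics/{n}1.png',g['im']); np.savez(f'{n}1.npz',**{k:g[k] for k in ('im','d','K','D','M')})
    print(n,g['M'][:3,3],g['d'].min(),g['d'].max())
o=g['o']; print(o['tool_pos'],R.from_quat(o['eef_rot']).as_matrix().round(3),o['force'])
E
```

```text
pics
top [ 0.4217976  -0.03999713  1.25749145] 0.0 2.1119645
scene [ 0.91313123 -0.53426242  0.62454317] 0.0 3.7097678
[0.16160146 0.60320813 0.22193977] [[-0.966  0.259 -0.   ]
 [ 0.259  0.966 -0.001]
 [ 0.    -0.001 -1.   ]] [ 0.40327183 -0.89578805  0.81904121]
```

View pics/top1.png

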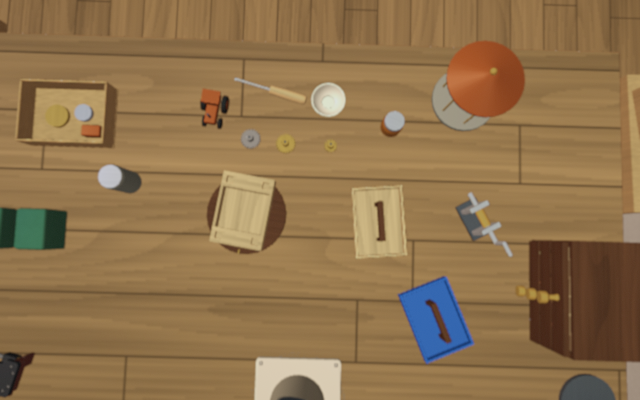

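View pics/scene1.png

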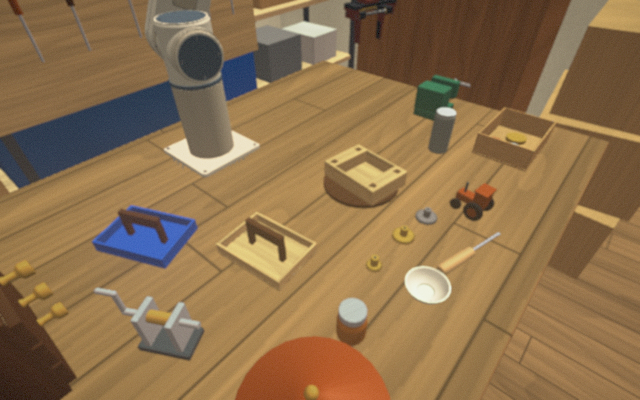

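The top view shows the lower tray on its turntable at about (243,212), the loose tray with its handle at (380,222), and the blue look-alike at (436,320). The large brass gear is at (286,143), the small one at (330,146) and the grey look-alike at (250,139). The scene view shows the same layout.

```bash
cat > m1.py <<'E'
from h import *
g=grab('top'); P=cloud(g); im=g['im']; hsv=cv2.cvtColor(im,cv2.COLOR_BGR2HSV)
def box(u0,u1,v0,v1):
    m=np.zeros(im.shape[:2],bool); m[v0:v1,u0:u1]=1; return m
def rep(n,m):
    q=P[m]; c,s,a=cv2.minAreaRect(q[:,:2].astype(np.float32)*1000); print(n,m.sum(),'c',np.round(c,1),'s',np.round(s,1),'a',round(a,1),'zmed',np.nanmedian(q[:,2]).round(4),'mean',np.nanmean(q,0).round(4))
Z=P[...,2]
print('bench z',np.nanmedian(Z[box(300,345,170,230)]))
for n,b in dict(big=(270,302,128,160),small=(320,342,135,157),grey=(238,263,127,150)).items():
    m=box(*b)&(Z>.004); rep(n+' z>4mm',m); rep(n+' hub',box(*b)&(Z>.02))
t=box(200,292,160,260); rep('lower top',t&(Z>.06)&(Z<.085)); rep('turntable',t&(Z>.012)&(Z<.085)); 
t=box(345,412,178,264); rep('tray',t&(Z>.015)&(Z<.06)); rep('rim',t&(Z>.034)&(Z<.05)); rep('bar',t&(Z>.075))
E
python3 m1.py
```

```text
bench z 0.0003831114315864248
big z>4mm 324 c [663.8  53.7] s [83.8 81. ] a 88.4 zmed 0.008 mean [0.6646 0.0551 0.0104]
big hub 38 c [665.8  54.5] s [15.8 15.3] a 68.4 zmed 0.0294 mean [0.6657 0.0547 0.0293]
small z>4mm 139 c [663.3 -68.1] s [54.5 54.3] a 6.1 zmed 0.0083 mean [ 0.6623 -0.0656  0.0137]
small hub 37 c [662.8 -65.1] s [15.2 15.3] a 21.9 zmed 0.03 mean [ 0.6626 -0.0646  0.0296]
grey z>4mm 290 c [677.3 151.5] s [61.1 60. ] a 84.4 zmed 0.0087 mean [0.6755 0.1485 0.0114]
grey hub 43 c [675.8 148.6] s [15.8 16.7] a 77.0 zmed 0.0297 mean [0.6749 0.1485 0.0292]
lower top 1719 c [481.3 153. ] s [131.1 180.2] a 81.0 zmed 0.0704 mean [0.4806 0.1532 0.0703]
turntable 5133 c [473.6 149.4] s [205.6 205.5] a 86.2 zmed 0.033 mean [0.4748 0.1468 0.0432]
tray 3078 c [ 464.4 -194.2] s [180.  130.9] a 5.0 zmed 0.0195 mean [ 0.4645 -0.1949  0.0237]
rim 614 c [ 464.4 -194.2] s [180.  130.9] a 5.0 zmed 0.0421 mean [ 0.4642 -0.1952  0.042 ]
bar 256 c [ 464.1 -194.2] s [96.9 14.9] a 4.8 zmed 0.0897 mean [ 0.4634 -0.1932  0.0893]
```

```bash
cat > c.py <<'E'
import sys
from h import *
# usage: c.py x y z [yaw of tool y, deg]: remaining shift/turn in tool units
o=status.get_obs(); M=R.from_quat(o['eef_rot']).as_matrix(); a=[float(v) for v in sys.argv[1:]]
if a: print('units',(M.T@(np.array(a[:3])-o['tool_pos'])/.025).round(2))
y=np.degrees(np.arctan2(M[1,1],M[0,1])); print('yaw',y.round(2), 'turn',((y-a[3])/6).round(2) if len(a)>3 else '')
print('t',round(o['time'],2),'p',np.round(o['tool_pos'],4),'F',np.round(o['force'],2),'M',np.round(o['moment'],2),'w',round(o['gripper_width']*88,1),'ff',np.round(o['finger_force'],2))
E
python3 -m creep '[40,0,0,0,-0.83, 40,0,0,0,-0.83, 40,0,0,0,-0.83, 40,0,0,0,-0.84, 40,-0.7,-0.9,0,0, 40,-0.7,-0.9,0,0, 40,-0.7,-0.9,0,0, 40,-0.7,-0.9,0,0, 40,-0.7,-0.9,0,0, 40,-0.7,-0.9,0,0, 40,-0.7,-0.9,0,0, 40,-0.7,-0.9,0,0, 40,-0.7,-0.9,0,0, 40,-0.7,-0.9,0,0, 40,-0.7,-0.9,0,0, 40,-0.7,-0.9,0,0, 40,-0.7,-0.9,0,0, 40,-0.7,-0.9,0,0, 40,-0.7,-0.9,0,0, 40,-0.7,-0.9,0,0]' 20; python3 c.py .6657 .0547 .16 95
```

```text
time: 1.82
tool_pos: [0.4726, 0.2681, 0.2226]
eef_rot: [-0.043, 0.999, -0.0, -0.0]
force: [0.7, 0.2, 0.6]
gripper_width: 0.453
finger_force: 0.0
units [-6.95 -9.17  2.5 ]
yaw 94.98 turn -0.0
t 1.82 p [0.4726 0.2681 0.2226] F [0.69 0.22 0.6 ] M [ 0.09 -0.01 -0.05] w 39.8 ff 0.0
```

```bash
python3 -m creep '[40,-0.7,-0.92,0,0, 40,-0.7,-0.92,0,0, 40,-0.7,-0.92,0.2,0, 40,-0.7,-0.92,0.2,0, 40,-0.7,-0.92,0.2,0, 40,-0.7,-0.92,0.4,0, 40,-0.7,-0.92,0.4,0, 40,-0.7,-0.92,0.4,0, 40,-0.7,-0.92,0.4,0, 40,-0.65,-0.89,0.3,0, 40,0,0,0,0, 40,0,0,0,0]' >/dev/null; python3 c.py .6657 .0547 .011 95
cat > m2.py <<'E'
from h import *
import sys
g=grab('wrist'); P=cloud(g); Z=P[...,2]; cv2.imwrite(sys.argv[1],g['im'])
x,y,r,z0,z1=map(float,sys.argv[2:7])
m=(np.hypot(P[...,0]-x,P[...,1]-y)<r)&(Z>z0)&(Z<z1); q=P[m]
print(m.sum()); print('rect',np.round(cv2.minAreaRect(q[:,:2].astype(np.float32)*1000),2).tolist() if 0 else cv2.minAreaRect(q[:,:2].astype(np.float32)*1000),'circ',cv2.minEnclosingCircle(q[:,:2].astype(np.float32)*1000),'mean',q.mean(0).round(4))
E
python3 m2.py pics/w1.png .6657 .0547 .04 .024 .04; python3 m2.py pics/w1.png .6657 .0547 .045 .004 .012
```

```text
units [-0.04 -0.01  5.92]
yaw 94.85 turn -0.02
t 2.82 p [0.6649 0.0549 0.159 ] F [-0.01  0.25  0.67] M [-0.02 -0.01 -0.03] w 40.2 ff 0.0
343
rect ((665.4351196289062, 53.359012603759766), (16.611421585083008, 17.27681541442871), 4.764966011047363) circ ((665.9425048828125, 53.393436431884766), 8.989663124084473) mean [0.6653 0.0534 0.0299]
1892
rect ((665.6141357421875, 53.32411575317383), (52.47630310058594, 51.89313888549805), 6.01684045791626) circ ((665.8206787109375, 53.33945846557617), 26.645219802856445) mean [0.6645 0.0533 0.0081]
```

View pics/w1.png

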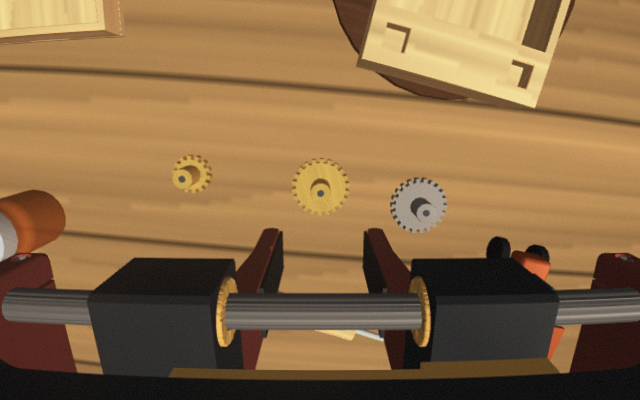

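The wrist view shows the large gear centred at about (321,187) between the open fingers. The small gear is at (190,175) and the grey one at (419,206). The measured diameter is 53 mm and the hub height 30 mm, which match the task. I'll descend now.

```bash
python3 -m creep '[40,-0.03,-0.06,0.7,0, 40,0,0,1,0, 40,0,0,1,0, 40,0,0,1,0, 40,0,0,1,0, 40,0,0,0.7,0, 40,0,0,0.35,0, 40,0,0,0.12,0, 40,0,0,0,0, 40,0,0,0,0]' >/dev/null; python3 c.py .6656 .0534 .0105 95; python3 -m creep '[10,0,0,0,0, 10,0,0,0,0, 10,0,0,0,0, 10,0,0,0,0, 10,0,0,0,0, 10,0,0,0,0]' 20; python3 c.py
```

```text
units [ 0.04 -0.07  0.17]
yaw 95.01 turn 0.0
t 3.75 p [0.6665 0.0552 0.0147] F [0.22 0.24 0.09] M [ 0.07 -0.04  0.02] w 40.1 ff 0.0
time: 4.25
tool_pos: [0.6662, 0.0546, 0.0141]
eef_rot: [-0.043, 0.999, -0.0, 0.0]
force: [-1.3, -0.9, 6.1]
gripper_width: 0.199
finger_force: 20.0
yaw 94.97 turn 
t 4.25 p [0.6662 0.0546 0.0141] F [-1.35 -0.86  6.15] M [-0.04  0.17  0.03] w 17.5 ff 20.0
```

```bash
python3 -m creep '[10,0,0,-0.2,0, 10,0,0,-0.6,0, 10,0,0,-1,0, 10,0,0,-1,0, 10,0,0,-1,0, 10,0,0,-1,0, 10,0,0,-0.8,0, 10,0,0,0,0]' >/dev/null; python3 c.py .4805 .153 .15 95
```

```text
units [7.16 4.56 0.31]
yaw 94.98 turn -0.0
t 4.92 p [0.6686 0.0548 0.1592] F [ 1.04  0.4  -0.6 ] M [ 0.   -0.06 -0.02] w 17.5 ff 20.0
```

```bash
python3 -m creep '[10,0.4,0.25,0,0, 10,0.8,0.51,0,0, 10,0.8,0.51,0,0, 10,0.8,0.51,0,0, 10,0.8,0.51,0,0, 10,0.8,0.51,0,0, 10,0.8,0.51,0,0, 10,0.8,0.51,0,0, 10,0.8,0.51,0,0, 10,0.8,0.51,0,0, 10,0.3,0.2,0.3,0, 10,0,0,0,0, 10,0,0,0,0]' >/dev/null; python3 c.py .4805 .153 .0457 95; python3 m2.py pics/w2.png .4805 .153 .12 .064 .076
```

```text
units [-0.9  -0.47  3.97]
yaw 95.05 turn 0.01
t 6.0 p [0.4573 0.1629 0.1449] F [ 0.79  0.55 -1.16] M [ 0.02 -0.02  0.01] w 17.2 ff 20.0
12589
rect ((481.4268798828125, 151.46615600585938), (130.6962432861328, 180.57569885253906), 80.8006591796875) circ ((479.77435302734375, 151.5860595703125), 109.73026275634766) mean [0.431  0.1596 0.0701]
```

View pics/w2.png

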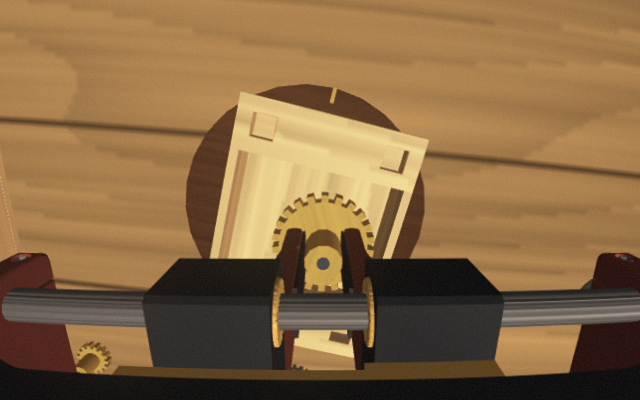

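Wrist view: the gear is held at (322,240) over the lower tray. The sockets are at (263,126) and (394,158), and the well is open below. The deck rectangle measures 180.6 × 130.7 mm, as it should. Next is the move to its centre and down.

```bash
python3 -m creep '[10,-0.5,-0.25,0,0, 10,-0.45,-0.28,0,0, 10,0,0,0.5,0, 10,0,0,0.8,0, 10,0,0,0.8,0, 10,0,0,0.8,0, 10,0,0,0.6,0, 10,0,0,0.2,0, 10,0,0,0,0, 10,0,0,0,0]' >/dev/null; python3 c.py .4814 .1515 .0455 95
```

```text
units [0.11 0.01 0.32]
yaw 94.93 turn -0.01
t 6.88 p [0.4842 0.1514 0.0536] F [ 0.05 -0.41 -1.85] M [ 0.   -0.05  0.05] w 17.2 ff 20.0
```

```bash
python3 -m creep '[10,0,0,0.1,0, 10,0,0,0.1,0, 10,0,0,0,0, 10,0,0,0,0]' >/dev/null; python3 c.py .4814 .1515 .0455 95
```

```text
units [ 0.07 -0.01  0.13]
yaw 94.99 turn -0.0
t 7.22 p [0.4832 0.152  0.0488] F [-0.01 -0.46 -1.58] M [ 0.06 -0.03  0.01] w 17.2 ff 20.0
```

```bash
python3 -m creep '[10,0,0,0.05,0, 10,0,0,0.05,0, 10,0,0,0.04,0, 10,0,0,0,0, 10,0,0,0,0]' >/dev/null; python3 c.py .4814 .1515 .0455 95
```

```text
units [ 0.06 -0.01 -0.02]
yaw 94.98 turn -0.0
t 7.63 p [0.483  0.152  0.0451] F [-1.02  0.9   2.17] M [0.07 0.2  0.04] w 17.5 ff 20.0
```

```bash
python3 -m creep '[40,0,0,0,0, 40,0,0,0,0, 40,0,0,0,0, 40,0,0,-0.1,0, 40,0,0,-0.5,0, 40,0,0,-1,0, 40,0,0,-1,0, 40,0,0,-1,0, 40,0,0,-1,0.5, 40,0,0,-1,0.9, 40,-0.5,0,-1,0.9, 40,-0.6,0,-1,0, 40,-0.6,0,-1,0, 40,-0.6,0,0,0, 40,0,0,0,0, 40,0,0,0,0, 40,0,0,0,0]' >/dev/null; python3 c.py .4814 .1515 .2 81; python3 m2.py pics/w3.png .4805 .153 .12 .064 .076;python3 m2.py pics/w3.png .4814 .1515 .03 .05 .063; python3 m2.py pics/w3.png .4814 .1515 .04 .036 .041; sed 's/grab(.wrist.)/grab("top")/' m2.py >mt.py; python3 mt.py pics/t2.png .4805 .153 .12 .064 .076
```

```text
units [ 2.29 -0.05  2.36]
yaw 81.17 turn 0.03
t 9.05 p [0.5384 0.144  0.2588] F [ 0.1   0.3  -0.12] M [0.03 0.01 0.01] w 39.9 ff 0.0
10955
rect ((481.298095703125, 151.60379028320312), (130.7465057373047, 180.15895080566406), 80.82807922363281) circ ((481.47796630859375, 151.57546997070312), 110.55009460449219) mean [0.4738 0.1526 0.07  ]
223
rect ((482.92755126953125, 151.79725646972656), (16.463054656982422, 15.6707763671875), 36.81392288208008) circ ((482.7410583496094, 151.7433319091797), 8.52121639251709) mean [0.4826 0.1517 0.0611]
1448
rect ((482.791748046875, 151.6112518310547), (51.70229721069336, 50.81132125854492), 81.0399169921875) circ ((482.57269287109375, 151.70156860351562), 26.385496139526367) mean [0.4822 0.1516 0.0392]
405
rect ((481.0452575683594, 153.48040771484375), (131.61959838867188, 179.75990295410156), 81.05170440673828) circ ((476.95721435546875, 131.3790740966797), 98.81168365478516) mean [0.4749 0.115  0.0702]
```

View pics/w3.png

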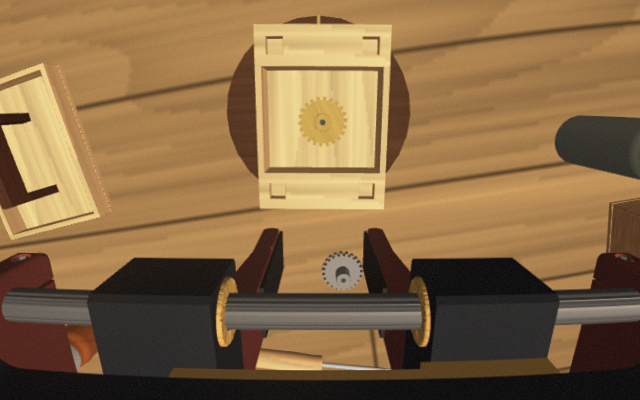

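The wrist view shows the gear flat in the well at (322,121), with a socket at each corner of the deck: (273,45), (370,45), (277,190) and (366,188). Next is the loose tray.

```bash
python3 -m creep '[40,0,0,0,-0.7, 40,0,0,0,-0.8, 40,0,0,0,-0.8, 40,0.1,-0.9,0,0, 40,0.1,-0.9,0,0, 40,0.1,-0.9,0,0, 40,0.1,-0.9,0,0, 40,0.1,-0.9,0,0, 40,0.1,-0.9,0,0, 40,0.1,-0.9,0,0, 40,0.1,-0.9,0,0, 40,0.1,-0.9,0,0, 40,0.1,-0.9,0,0, 40,0.1,-0.9,0,0, 40,0.2,-0.9,0,0, 40,0.2,-0.9,0,0, 40,0.2,-0.9,0,0, 40,0.1,-0.8,0,0, 40,0,0,0,0]' >/dev/null; python3 -m creep '[40,0,0,0,0, 40,0,0,0,0]' >/dev/null;  python3 m2.py pics/w4.png .4644 -.1942 .12 .034 .05;python3 m2.py pics/w4.png .4644 -.1942 .07 .08 .1;  python3 c.py .4644 -.1942 .057 95
```

```text
3868
rect ((463.9433898925781, -195.80441284179688), (180.50454711914062, 130.90249633789062), 4.818361282348633) circ ((464.22613525390625, -195.91616821289062), 109.98590850830078) mean [ 0.4573 -0.196   0.0414]
1583
rect ((464.555419921875, -195.46250915527344), (98.75533294677734, 13.36617660522461), 4.860971927642822) circ ((464.4416198730469, -194.80670166015625), 49.616355895996094) mean [ 0.4629 -0.1958  0.09  ]
units [2.38 0.13 8.11]
yaw 95.04 turn 0.01
t 11.1 p [ 0.524  -0.1924  0.2598] F [-0.5  -0.27 -0.11] M [ 0.06 -0.01  0.  ] w 40.0 ff 0.0
```

```bash
python3 -m creep '[40,0.6,0.04,0.3,0, 40,0.6,0.04,0.8,0, 40,0.6,0,0.9,0, 40,0.6,0,0.9,0, 40,0,0,0.9,0, 40,0,0,0.9,0, 40,0,0,0.9,0, 40,0,0,0.9,0, 40,0,0,0.8,0, 40,0,0,0.5,0, 40,0,0,0.2,0, 40,0,0,0.1,0, 40,0,0,0,0, 40,0,0,0,0, 40,0,0,0,0]' >/dev/null; python3 c.py .4641 -.1955 .057 94.84; python3 -m creep '[8,0,0,0,0.03, 8,0,0,0,0, 8,0,0,0,0, 8,0,0,0,0, 8,0,0,0,0, 8,0,0,0,0, 8,0,0,0,0]' 40 >/dev/null; python3 c.py .4641 -.1955 .057 94.84
```

```text
units [0.03 0.05 0.05]
yaw 94.99 turn 0.03
t 12.35 p [ 0.4649 -0.1968  0.0583] F [ 1.02 -0.86  0.19] M [-0.   -0.04 -0.02] w 40.4 ff 0.0
units [-0.    0.04  0.02]
yaw 94.8 turn -0.01
t 12.93 p [ 0.4642 -0.1965  0.0576] F [-1.49  1.58  5.33] M [0.4  0.14 0.1 ] w 14.0 ff 40.0
```

```bash
python3 -m creep '[8,0,0,-0.2,0, 8,0,0,-0.5,0, 8,0,0,-0.9,0, 8,0,0,-1,0, 8,0,0,-1,0, 8,0,0,-1,0.5, 8,0,0,-0.5,0.6, 8,0,0,0,0.6, 8,0,0,0,0.63, 8,0,0,0,0, 8,0,0,0,0]' >/dev/null; python3 c.py .4814 .1509 .19 80.83
```

```text
units [ 1.48 13.83 -0.21]
yaw 80.93 turn 0.02
t 13.85 p [ 0.4635 -0.1964  0.1845] F [ 0.06  0.09 -5.78] M [0.02 0.03 0.04] w 13.8 ff 40.0
```

```bash
python3 -m creep '[8,0.05,0.4,0,0, 8,0.1,0.8,0,0, 8,0.1,0.9,0,0, 8,0.1,0.9,0,0, 8,0.1,0.9,0,0, 8,0.1,0.9,0,0, 8,0.1,0.9,0,0, 8,0.1,0.9,0,0, 8,0.1,0.9,0,0, 8,0.1,0.9,0,0, 8,0.1,0.9,0,0, 8,0.1,0.9,0,0, 8,0.1,0.9,0,0, 8,0.1,0.9,0,0, 8,0.13,0.9,0,0, 8,0.1,0.6,0,0.02, 8,0.05,0.33,0,0, 8,0,0,0,0, 8,0,0,0,0, 8,0,0,0,0]' >/dev/null; python3 c.py .4814 .1509 .19 80.83; python3 mt.py pics/t3.png .4805 .153 .12 .136 .19;python3 mt.py pics/t3.png .4805 .153 .12 .066 .076; python3 m2.py pics/w5.png .4805 .153 .12 .136 .19; python3 m2.py pics/w5.png .4805 .153 .12 .066 .076
```

```text
units [-0.1   0.03 -0.21]
yaw 80.71 turn -0.02
t 15.52 p [0.4788 0.1506 0.1847] F [-0.28  0.12 -6.03] M [-0.02  0.02  0.03] w 13.6 ff 40.0
1465
rect ((479.02178955078125, 150.83718872070312), (130.53338623046875, 179.87481689453125), 80.4942626953125) circ ((478.9621887207031, 151.07545471191406), 110.23627471923828) mean [0.4822 0.1363 0.1514]
120
rect ((471.3604736328125, 91.61991119384766), (7.313181400299072, 179.4049835205078), 80.44107055664062) circ ((471.34649658203125, 91.53648376464844), 89.77117919921875) mean [0.4649 0.0924 0.0704]
44050
rect ((477.171875, 150.36061096191406), (130.72039794921875, 176.9606475830078), 80.712890625) circ ((466.4911804199219, 152.22909545898438), 100.33106994628906) mean [0.4384 0.1567 0.1513]
0
rect ((0.0, 0.0), (0.0, 0.0), 0.0) circ ((0.0, 0.0), 0.0) mean [nan nan nan]m2.py:6: RuntimeWarning: Mean of empty slice.
  print(m.sum()); print('rect',np.round(cv2.minAreaRect(q[:,:2].astype(np.float32)*1000),2).tolist() if 0 else cv2.minAreaRect(q[:,:2].astype(np.float32)*1000),'circ',cv2.minEnclosingCircle(q[:,:2].astype(np.float32)*1000),'mean',q.mean(0).round(4))
  ret = um.true_divide(
```

View pics/w5.png

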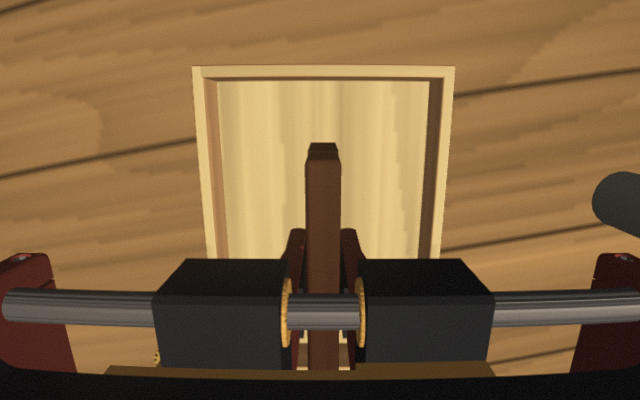

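The wrist view shows the upper tray held square, with its rim spanning (193,68) to (455,68). Top depth puts it at the TCP within 0.3 mm. Taking both cameras together, the lower tray's centre is about (0.4813, 0.1522).

```bash
python3 -m creep '[8,-0.09,0.08,0,-0.02, 8,0,0,0.3,0, 8,0,0,0.5,0, 8,0,0,0.5,0, 8,0,0,0.4,0, 8,0,0,0.1,0, 8,0,0,0,0, 8,0,0,0,0, 8,0,0,0,0, 8,0,0,0,0]' >/dev/null; python3 c.py .4813 .1522 .1276 80.83
```

```text
units [ 0.03 -0.04  0.52]
yaw 80.82 turn -0.0
t 16.55 p [0.4822 0.153  0.1405] F [-1.16 -0.03 -5.14] M [-0.02  0.   -0.03] w 13.8 ff 40.0
```

```bash
python3 -m creep '[8,0,0,0.1,0, 8,0,0,0.1,0, 8,0,0,0.1,0, 8,0,0,0.08,0, 8,0,0,0,0, 8,0,0,0,0]' >/dev/null; python3 c.py .4813 .1522 .1276 80.83;  python3 -m creep '[8,0,0,0.06,0, 8,0,0,0.06,0, 8,0,0,0.06,0, 8,0,0,0,0, 8,0,0,0,0]' >/dev/null; python3 c.py .4813 .1522 .1276 80.83
```

```text
units [ 0.   -0.02  0.1 ]
yaw 80.82 turn -0.0
t 17.05 p [0.4815 0.1528 0.1302] F [-0.37 -0.58 -5.19] M [ 0.04 -0.01 -0.03] w 14.2 ff 40.0
units [ 0.01 -0.02 -0.07]
yaw 80.82 turn -0.0
t 17.47 p [0.4816 0.1528 0.1258] F [ 0.06  0.9  -4.34] M [ 0.02  0.01 -0.03] w 13.7 ff 40.0
```

Below deck level with no reaction, so the lugs appear to be entering the sockets.

```bash
python3 -m creep '[8,0,0,0.05,0, 8,0,0,0.05,0, 8,0,0,0.05,0, 8,0,0,0,0, 8,0,0,0,0]' >/dev/null; python3 c.py .4813 .1522 .1156 80.83
```

```text
units [ 0.01 -0.02  0.26]
yaw 80.82 turn -0.0
t 17.88 p [0.4816 0.1528 0.1221] F [-0.85 -0.28 -4.47] M [-0.01  0.05  0.02] w 13.5 ff 40.0
```

```bash
python3 -m creep '[8,0,0,0.05,0, 8,0,0,0.05,0, 8,0,0,0.05,0, 8,0,0,0,0, 8,0,0,0,0]' >/dev/null; python3 c.py .4813 .1522 .1156 80.83;  python3 -m creep '[8,0,0,0.04,0, 8,0,0,0.03,0, 8,0,0,0,0, 8,0,0,0,0]' >/dev/null; python3 c.py .4813 .1522 .1156 80.83
```

```text
units [ 0.01 -0.02  0.11]
yaw 80.83 turn -0.0
t 18.3 p [0.4816 0.1528 0.1183] F [ 0.38 -0.71 -4.74] M [ 0.02 -0.03 -0.01] w 13.9 ff 40.0
units [ 0.01 -0.03  0.04]
yaw 80.82 turn -0.0
t 18.63 p [0.4816 0.1528 0.1166] F [-1.32  0.17 -5.59] M [ 0.03 -0.    0.02] w 13.6 ff 40.0
```

```bash
python3 -m creep '[8,0,0,0.03,0, 8,0,0,0.02,0, 8,0,0,0.02,0, 8,0,0,0,0, 8,0,0,0,0]' >/dev/null; python3 c.py .4813 .1522 .1156 80.83
```

```text
units [ 0.02 -0.03 -0.  ]
yaw 80.82 turn -0.0
t 19.05 p [0.4818 0.1529 0.1155] F [-2.62 -0.9   6.1 ] M [-0.18  0.6  -0.03] w 14.1 ff 40.0
```

Reaction felt exactly at the home height, so I'll release and back off.

```bash
python3 -m creep '[40,0,0,0,0, 40,0,0,0,0, 40,0,0,0,0, 40,0,0,-0.1,0, 40,0,0,-0.4,0, 40,0,0,-0.8,0, 40,0,0,-1,0, 40,0,0,-1,0, 40,0,0,-1,0, 40,0,0,-1,0, 40,-0.9,0,-1,0, 40,-0.9,0,0,0, 40,-0.9,0,0,0, 40,-0.5,0,0,0, 40,0,0,0,0, 40,0,0,0,0]' >/dev/null; python3 c.py; python3 m2.py pics/w6.png .4813 .152 .12 .09 .115
cat > v.py <<'E'
from h import *
g=grab('wrist'); P=cloud(g); Z=P[...,2]; c=np.array([.4813,.152]); a=np.radians(-9.17)
q=(P[...,:2]-c)@np.array([[np.cos(a),-np.sin(a)],[np.sin(a),np.cos(a)]])
for sx in (1,-1):
  for sy in (1,-1):
    m=(Z>.09)&(Z<.115)&(q[...,0]*sx>60)*0 | (Z>.09)&(Z<.115)&(q[...,0]*sx>.06)&(q[...,1]*sy>.04)
    print(sx,sy,m.sum(),np.median(Z[m]).round(4))
E
python3 v.py
```

```text
yaw 80.79 turn 
t 20.38 p [0.56   0.1399 0.272 ] F [ 0.43 -0.66 -0.12] M [-0.   -0.01  0.02] w 39.8 ff 0.0
4539
rect ((484.00787353515625, 152.314453125), (130.96282958984375, 174.63768005371094), 80.76436614990234) circ ((483.87969970703125, 152.20852661132812), 108.30796813964844) mean [0.4879 0.1518 0.0985]
1 1 377 nan
1 -1 368 nan
-1 1 347 nan
-1 -1 360 nan
```

View pics/w6.png

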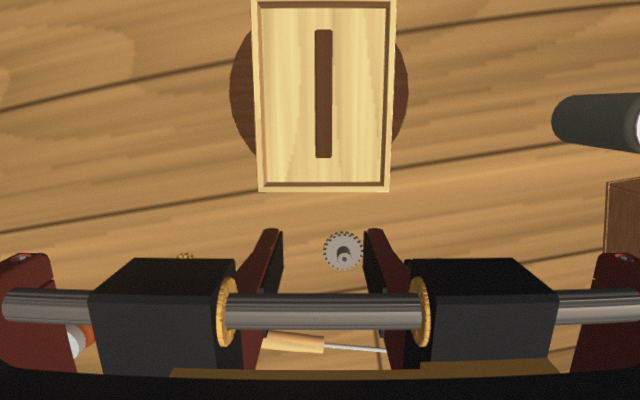

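The tray sits square on the lower one, rim from (252,2) to (389,190), and the fingers are clear. I'll check the corner heights, expecting 100 mm.

```bash
cat > v.py <<'E'
from h import *
c=np.array([.4813,.152]); a=np.radians(-9.17)
for n in ('wrist','top'):
  g=grab(n); P=cloud(g); Z=P[...,2]; q=(P[...,:2]-c)@np.array([[np.cos(a),-np.sin(a)],[np.sin(a),np.cos(a)]])
  print(n,[(sx,sy,np.round(np.median(Z[m]),4),int(m.sum())) for sx in (1,-1) for sy in (1,-1) for m in [(Z>.09)&(Z<.12)&(q[...,0]*sx>.06)&(q[...,1]*sy>.04)]])
E
python3 v.py; python3 mt.py pics/t4.png .4813 .152 .12 .092 .112
```

```text
wrist [(1, 1, np.float64(0.0998), 374), (1, -1, np.float64(0.0998), 372), (-1, 1, np.float64(0.0994), 351), (-1, -1, np.float64(0.0994), 370)]
top [(1, 1, np.float64(0.0998), 19), (1, -1, np.float64(0.0957), 258), (-1, 1, np.float64(0.1099), 1645), (-1, -1, np.float64(0.1018), 732)]
311
rect ((481.668701171875, 153.931396484375), (130.6007080078125, 179.75), 80.78105926513672) circ ((479.4033508300781, 143.33544921875), 103.86438751220703) mean [0.4791 0.1192 0.0998]
```

```bash
python3 -c "
from cell import ctrl
print(ctrl.sign_off())"
```

```text
the job is handed in; nothing more can be done
None
```

The job is handed in: the large gear lies flat in the well and the handled tray is home on top, with all four rim corners at 99.4–99.8 mm (100 mm expected). I let go at about 20 s without forcing it. The sign-off gave no verdict, and I did not re-measure the bystanders afterwards.

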